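# Pack two painted dolls in their wooden box and lock its tuck-in lid

### The job

Take the two painted dolls (the red one and the cream one) off the drying rack and lay them side by side in the cradles of the wooden box, both with the head towards the end with the wide top board. Then close the box with its lid: tilt it, tuck one edge deep under the wide board, let the other edge down inside the narrow board, and slide the lid back fully home under the narrow board so that it lies flat, held under both boards, and let go. Leave the unpainted doll on the rack and the other things on the bench where they are.

Things in the scene. Friction and masses are not known exactly. Their poses are not given: they have to be found in the camera images.
- box: Pale wooden box, fixed, open on top, outside 256 (x) x 186 (y) x 90 mm high, inside 240 x 170, floor 6 thick, side walls 83 high. Origin: centre of its underside; z up; x along its length towards the wide top board. Across the top of each end lies a fixed brown board, one wide, one narrow; the opening between them is 192 long (x -106 to 86).
- wide_groove (a point): Mouth of the deep groove: inner edge of the shelf strip (top at z 68) under the wide board, mid-width (box frame 86, 0, 68 mm; the box's axes). The board is 7 thick, its underside at z 83, its inner edge above this point; the groove between strip and board is 15 high and 34 deep, to the end wall at x 120. Its sides are the box's side walls, 170 apart.
- narrow_groove (a point): Mouth of the shallow groove under the narrow board (box frame -106, 0, 68 mm; the box's axes): same heights, but only 14 deep, to the end wall at x -120; its strip reaches 12 mm further in than the board, to x -94. With the lid at the bottom of the deep groove its other edge clears this board by only 4 mm; from there it drops flat on the strip and slides back 18 mm to the bottom of this groove.
- lid_home (a point): Where the lid's origin lies when the lid is closed and home, against the bottom of the shallow groove (box frame -9, 0, 68 mm; the box's axes): 14 mm of it under the narrow board, 16 mm under the wide one.
- cradle_a (a point): Where a doll's origin lies when it rests in the cradle on the box's +y side (box frame -25, 38, 36 mm; the box's axes), its x axis along the box's x. A cradle is a pair of 90 degree V notches, 48 wide and 24 deep, in two cross-rails 10 thick that rise 27 above the box floor, 38 mm before and behind this point. A doll laid the wrong way round stands too high for the lid.
- cradle_b (a point): The same for the cradle on the box's -y side (box frame -25, -38, 36 mm).
- lid: Loose pale wooden lid, a board 222 (x) x 164 (y) x 8 mm, 0.11 to 0.22 kg, lying flat on the bench. In the middle of its top a brown bar to hold it by, running along y: 16 (x) x 90 (y) mm, 22 high (z 8 to 30). Origin: centre of its underside, z up. Both ends are alike.
- rack: Dark brown drying rack fixed to the bench: base board 100 (x) x 242 (y) x 10 mm with two notched rails, 10 thick, 27 above the base, at x -38 and 38, each with three V notches at y -76, 0 and 76. Origin: centre of its underside, z up. A doll lies along x in each pair of notches, its axis 40 mm above the bench.
- red_doll: Loose turned wooden doll, dark red with black bands and flowers, ruddy ball head with black hair, about 0.13 kg, lying in the rack. Body 38 mm across, head 52, length 158. Origin: on its axis, mid-body; x along its axis towards the head (foot at x -57.5, head's centre 74.5, top 100.5; centre of mass about 27). It may roll about x.
- red_doll_head (a point): Centre of the red doll's head.
- cream_doll: Loose doll of the same shape and size, cream body with red flowers and red and black bands, cream head with black hair, lying in the rack; frame as for the red doll. Its head points the other way from the red doll's at the start.
- cream_doll_head (a point): Centre of the cream doll's head.
- blank: Bystander: unpainted doll of the same shape and size, plain pale wood all over, lying in the rack; frame as for the red doll. The three dolls may be in any order. Leave it.
- pot: Bystander: open round green tin pot with two side handles, 96 mm across, 62 high; origin: centre of its underside. Leave it.
- mallet: Bystander: wooden mallet, 200 mm long, head 42 thick and 85 wide, lying on the bench; origin near its middle, x towards the head. Leave it.
- hexblock: Bystander: six-sided wooden block, 70 mm across flats, 32 high; origin: centre of its underside. Leave it.
Mind the look-alikes: they are no part of the job. What is meant by the red_doll is not green, turquoise or yellow, and is the larger of those in its own colour.

How it is judged (in metres and radians):
On the way:
1. both painted dolls lie in the two cradles of the box, heads towards the wide board (x of red_doll in the frame of box between -0.041 and -0.009 m and z of red_doll in the frame of box between 0.03 and 0.042 m and (horizontal distance between red_doll and cradle_a below 0.018 m or horizontal distance between red_doll and cradle_b below 0.018 m) and angle between the x axis of each of red_doll, cream_doll and the x axis of box, either way round below 0.08 rad and x of each of red_doll_head, cream_doll_head in the frame of box above 0 m and x of cream_doll in the frame of box between -0.041 and -0.009 m and z of cream_doll in the frame of box between 0.03 and 0.042 m and (horizontal distance between cream_doll and cradle_a below 0.018 m or horizontal distance between cream_doll and cradle_b below 0.018 m)), for 0.2 s.
At the end, for the whole second after the job is handed in: Each painted doll lies in a cradle (18 mm in plan, 6 mm in height, 0.08 rad), head to the wide board; lid bar up, flat (0.02 rad), underside 65 to 70.5 mm above the box's underside, origin within 4 mm of home along the box and 6 mm across, turned under 0.05 rad; dolls and lid at rest (all of step 1 and x of lid in the frame of box between -0.013 and -0.005 m and z of lid in the frame of box between 0.065 and 0.0705 m and y of lid in the frame of box between -0.006 and 0.006 m and angle between the z axis of lid and the z axis of box, either way round below 0.02 rad and angle between lid's own z axis and vertical below 0.5 rad and angle between the x axis of lid and the x axis of box, either way round below 0.05 rad and linear speed of each of lid, red_doll, cream_doll below 0.01 m/s); the robot touches nothing.
It fails at once if the unpainted doll is moved more than 15 mm (distance of blank from where it was at the start of the episode above 0.015 m).
It fails at once if the pot, the mallet or the block is moved more than 20 mm (distance of any of pot, mallet, hexblock from where it was at the start of the episode above 0.02 m).
It also fails if it takes over 72 s, if anything falls off the work surface, if the arm or the gripper's body presses on something with over 40 N, if the wrist force passes 120 N, or if a joint passes its speed limit or range.

### The arm

A 6-joint arm with a two-finger parallel gripper is mounted at the origin on the work surface. World frame = base frame: x ahead of the robot, y to its left, z up, the work surface at z = 0. Lengths are in m, angles in degrees, forces in N, time in s.
With the tool pointing down it reaches from about 0.4 to 0.925 m from the base axis. Payload 12.5 kg.
Tool frame: the origin (TCP) lies between the finger pads; the fingertips stand 19 mm ahead of it and the grasp point (between the pads) is the TCP; z points along the fingers, y is the line along which they close (so a half turn about z gives the same grasp; the last joint's range is limited). The gripper opens to 95 mm and grips with 3 to 60 N. Pads are 20 mm wide; open, the fingers measure 119 mm over their backs; the gripper's body (75 mm by 180 mm) begins 59 mm behind the grasp point.
Start: joints at [69.064, 28.126, 89.318, -0, 62.55, -6.05], TCP at [0.161, 0.604, 0.196] pointing down, gripper open.
Joint ranges: [-177.58, 177.58], [-47.91, 125.51], [2.72, 160], [-65.01, 245.01], [3.68, 167.84], [-153.87, 153.87]. Speed limits (degrees/s): [127.2, 127.2, 159.86, 180, 180, 180].

### API

Orientations are given as [roll, pitch, yaw] about the fixed x, y, z axes, in that order (R = Rz(yaw) Ry(pitch) Rx(roll)).
In Python, from plant import env gives the robot as it stands. The module is installed in compiled form; this text tells all that it offers.
- The arm moves only by the shell command python3 -m handwheel 'ROWS' [FORCE]. ROWS is a JSON object of lists of equal length, an entry for each row: "gripper": the opening, from 0 (shut) to 1 (fully open); "delta_pos": the shift along the tool's x, y, z normalised to -1 to 1, where 1 is 0.6 m, a list of three; "delta_rot": the turn, a rotation vector about the tool's x, y, z normalised to -1 to 1, where 1 is 360 degrees, a list of three. A call has 1 to 10 rows; each row shifts and turns the commanded pose from where the row before left it, along the tool's axes as they then stand; what a row does not reach is not made up. A row lasts 1/12 s, in which the tool goes at most 41.7 mm and 7.16 degrees, less where a joint would pass 70% of its speed; a pose out of reach is approached as far as the arm can. A call with a number of a shift or a turn outside -1 to 1 is refused whole. A call with a gripper value outside its range is refused whole. The fingers move at their own pace and stop on an object; FORCE is the grip in N (left out, the last holds). Time passes only in rows, so rows that do not move let the fingers close. It gives the time, the measured TCP pose, the force, the opening and the grip force at its end, in the units of the state.
- env.state(): the state, without advancing time (a new reading comes with each control period).
- env.get_image(name): name is "scene" or "side" or "wrist"; returns the picture (384x512x3 uint8, red, green, blue); there is no depth.
- env.get_calibration(name): a dict with "fx", "fy", "cx", "cy" (pixels), "xyz" and "orientation" of the camera in the world; the wrist camera has in their place "hand_eye" (4x4, takes a point from camera to tool coordinates, whose origin is the TCP and whose axes are the flange's). Camera axes: x right, y down, z forward; pixel columns grow to the right and rows downward; lengths in m; the calibration is good to about 2 mm. A picture is of the moment at which its call begins: read the wrist's pose just before it. get_calibration takes no time and is no camera call.
- env.job_done(): hands the job in; it is judged then, once.
The state is a dict: "t": time; "joint_pos": joint angles; "joint_vel": joint speeds; "tau": joint torques, N m; "ee_pos": TCP position; "eef_rot": TCP orientation; "wrist_force": force on the tool from outside, world axes, zero at the start; "moment": the same for the moment, N m; "grip_width": finger opening in m; "finger_force": force on a finger pad.
Only numpy, scipy, OpenCV 4.12 (cv2) and the standard library are available. Lean on these libraries where they do the work, as an engineer would, in place of code of your own. Each camera call takes 0.05 s, during which the arm holds its last target. There are 200 camera calls.

## Working session

There is one attempt and no reset: what is moved stays moved. The work goes in short steps, Python scripts to look and compute and a shell command to move; the robot and the scene stay as the last step left them, time stands still between calls to the robot, and variables do not carry over. Pictures are saved under pics/ and viewed, at most 10 in all, crops included, and the job is handed in when it is done.

```bash
mkdir -p pics; python3 - <<'E'
from plant import env
import cv2
for n in ("scene","side","wrist"):
    s=env.state(); im=env.get_image(n); cv2.imwrite(f"pics/{n}0.png",im[:,:,::-1]); c=env.get_calibration(n); print(n,c)
print(s)
E
```

```text
scene {'fx': 415.8674887814847, 'fy': 415.8674887814847, 'cx': 240.9050809194699, 'cy': 196.16566763234488, 'xyz': array([ 1.71798845, -0.12329803,  0.93694301]), 'orientation': array([-125.89098678,    1.36483817,   80.19605289])}
side {'fx': 457.03437035049717, 'fy': 457.03437035049717, 'cx': 255.50715408193773, 'cy': 191.85951710064018, 'xyz': array([-0.3375187 , -0.77681608,  1.03377895]), 'orientation': array([-128.07156645,   -1.0142529 ,  -44.32561204])}
wrist {'fx': 278.10686572917666, 'fy': 278.10686572917666, 'cx': 251.81502471596852, 'cy': 190.6671727044291, 'hand_eye': array([[ 1.11396074e-03, -9.69244188e-01, -2.46098482e-01,
         6.75306168e-02],
       [ 9.99999371e-01,  1.04821363e-03,  3.98153927e-04,
        -1.54838959e-03],
       [-1.27944597e-04, -2.46098771e-01,  9.69244746e-01,
        -1.88682725e-01],
       [ 0.00000000e+00,  0.00000000e+00,  0.00000000e+00,
         1.00000000e+00]])}
{'t': 0.1, 'joint_pos': array([ 6.90648290e+01,  2.81608975e+01,  8.93443836e+01,  2.27629304e-05,
        6.25494129e+01, -6.04974502e+00]), 'joint_vel': array([ 0.00621183, -0.05896749, -0.09424626, -0.04492278, -0.09575309,
       -0.0217551 ]), 'tau': array([ 2.11861443e-03, -6.13619971e+01, -2.58605987e+01,  6.93582301e-02,
        4.70105954e-02, -5.88705984e-05]), 'ee_pos': array([0.1604483 , 0.60383314, 0.19523151]), 'eef_rot': array([-1.79945613e+02, -5.78437858e-03,  1.65114561e+02]), 'wrist_force': array([-0.88256066, -1.1626217 , -0.53043607]), 'moment': array([-0.04533219, -0.06584778, -0.01885868]), 'finger_force': 0.0, 'grip_width': 0.09502814679835546}
```

View pics/scene0.png

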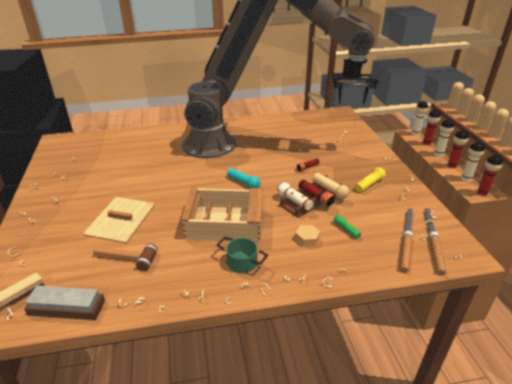

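View pics/side0.png

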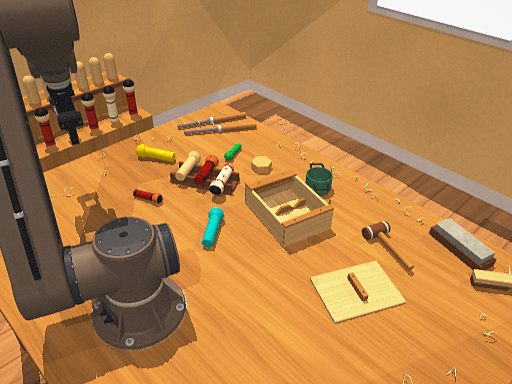

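The scene view shows the rack near (312,193), the box at (222,213), the lid at (120,219), the pot at (240,255), the mallet at (125,257) and the block at (306,235).

Candidates for the red doll are the rack doll at (316,188), the small red doll at (308,165) and the dolls on the shelf at the right. Choosing by the description, I take the large one on the rack. The cream doll is the one on the rack at (295,197). Next is a close crop to check.

```bash
python3 - <<'E'
import cv2
a=cv2.imread("pics/scene0.png")[145:265,175:365]; b=cv2.imread("pics/side0.png")[130:330,165:420]
cv2.imwrite("pics/c1.png",cv2.resize(a,None,fx=4.2,fy=4.2,interpolation=2)); cv2.imwrite("pics/c2.png",cv2.resize(b,None,fx=3,fy=3,interpolation=2))
E
```

```text
(no output)
```

View pics/c1.png

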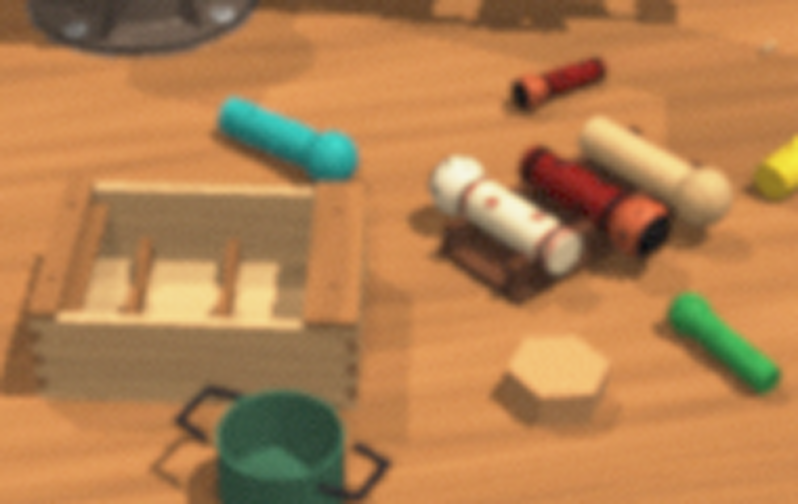

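View pics/c2.png

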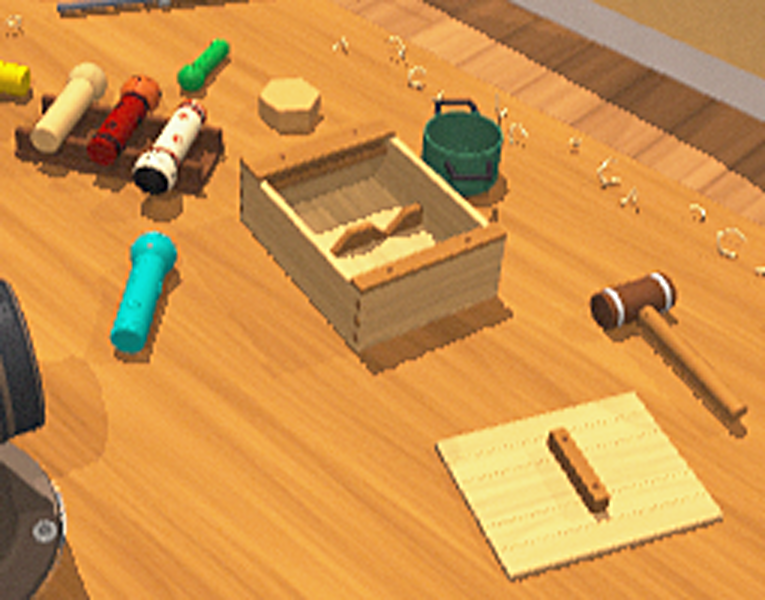

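```bash
cat > h.py <<'E'
import numpy as np, cv2
from scipy.spatial.transform import Rotation as R
from plant import env
def Rm(e): return R.from_euler('xyz',e,degrees=True).as_matrix()
def cam(n,s=None):
    c=env.get_calibration(n)
    if n=="wrist":
        T=np.eye(4);T[:3,:3]=Rm(s['eef_rot']);T[:3,3]=s['ee_pos'];T=T@np.array(c['hand_eye']);return c,T[:3,:3],T[:3,3]
    return c,Rm(c['orientation']),np.array(c['xyz'])
def ray(k,uv,z):
    c,Q,p=k; d=Q@np.array([(uv[0]-c['cx'])/c['fx'],(uv[1]-c['cy'])/c['fy'],1]); return p+d*(z-p[2])/d[2]
def proj(k,X):
    c,Q,p=k; q=(np.atleast_2d(X)-p)@Q; return np.c_[c['fx']*q[:,0]/q[:,2]+c['cx'],c['fy']*q[:,1]/q[:,2]+c['cy']]
def go(pos,rpy,s=None):
    "tool-frame delta (mm) and rotvec (deg) to target"
    s=s or env.state(); A=Rm(s['eef_rot']); d=A.T@(np.array(pos)-s['ee_pos']); r=R.from_matrix(A.T@Rm(rpy)).as_rotvec(degrees=True)
    print("dpos/0.6",np.round(d/.6,4),"norm mm",round(1e3*np.linalg.norm(d),1),"drot/360",np.round(r/360,4),"deg",np.round(r,2))
E
python3 - <<'E'
from h import *
S=cam("scene");D=cam("side")
f=lambda p:(p[0]/4.2+175,p[1]/4.2+145); g=lambda p:(p[0]/3+165,p[1]/3+130)
for n,p,z in [("creamhead",(455,183),.04),("creamfoot",(563,252),.04),("redhead",(643,222),.04),("redfoot",(535,160),.04),("blankfoot",(603,135),.04),("blankhead",(705,195),.04),("wideNear",(360,325),.09),("narrowNear",(35,320),.09),("wideFar",(362,183),.09),("narrowFar",(70,183),.09)]:
    print(n,ray(S,f(p),z).round(3))
for n,p,z in [("lidbar1",(557,432),.03),("lidbar2",(600,502),.03),("lidA",(438,442),.008),("lidB",(640,393),.008),("lidC",(720,517),.008),("lidD",(512,577),.008),("boxnarrow1",(358,292),.09),("boxnarrow2",(503,230),.09),("boxwide1",(242,162),.09),("boxwide2",(390,135),.09)]:
    print(n,ray(D,g(p),z).round(3))
E
```

```text
creamhead [0.477 0.231 0.04 ]
creamfoot [0.594 0.295 0.04 ]
redhead [0.567 0.375 0.04 ]
redfoot [0.456 0.312 0.04 ]
blankfoot [0.429 0.385 0.04 ]
blankhead [0.54  0.442 0.04 ]
wideNear [0.714 0.094 0.09 ]
narrowNear [ 0.659 -0.149  0.09 ]
wideFar [0.53  0.135 0.09 ]
narrowFar [ 0.479 -0.109  0.09 ]
lidbar1 [ 0.502 -0.339  0.03 ]
lidbar2 [ 0.462 -0.418  0.03 ]
lidA [ 0.425 -0.256  0.008]
lidB [ 0.626 -0.356  0.008]
lidC [ 0.546 -0.498  0.008]
lidD [ 0.352 -0.404  0.008]
boxnarrow1 [ 0.458 -0.112  0.09 ]
boxnarrow2 [ 0.645 -0.152  0.09 ]
boxwide1 [0.522 0.128 0.09 ]
boxwide2 [0.686 0.048 0.09 ]
```

```bash
python3 - <<'E'
from h import *
go([.51,.34,.28],[180,0,-151])
E
```

```text
dpos/0.6 [-0.676  -0.2755 -0.141 ] norm mm 446.1 drot/360 [-1.000e-04 -1.000e-04 -1.219e-01] deg [-4.000e-02 -2.000e-02 -4.388e+01]
```

```bash
python3 -m handwheel '{"gripper":[0.62,0.62,0.62,0.62,0.62,0.62,0.62,0.62,0.62,0.62],"delta_pos":[[-0.056,-0.023,-0.012],[-0.056,-0.023,-0.012],[-0.056,-0.023,-0.012],[-0.056,-0.023,-0.012],[-0.056,-0.023,-0.012],[-0.056,-0.023,-0.012],[-0.056,-0.023,-0.012],[-0.056,-0.023,-0.012],[-0.056,-0.023,-0.012],[-0.056,-0.023,-0.012]],"delta_rot":[[0,0,0],[0,0,0],[0,0,0],[0,0,0],[0,0,0],[0,0,0],[0,0,0],[0,0,0],[0,0,0],[0,0,0]]}' 30
python3 -m handwheel '{"gripper":[0.62,0.62,0.62,0.62,0.62,0.62,0.62,0.62,0.62,0.62],"delta_pos":[[-0.056,-0.023,-0.012],[-0.056,-0.023,-0.012],[0,0,0],[0,0,0],[0,0,0],[0,0,0],[0,0,0],[0,0,0],[0,0,0],[0,0,0]],"delta_rot":[[0,0,0],[0,0,0],[0,0,-0.0175],[0,0,-0.0175],[0,0,-0.0175],[0,0,-0.0175],[0,0,-0.0175],[0,0,-0.0175],[0,0,-0.0175],[0,0,0]]}'
python3 - <<'E'
from h import *
import pickle
s=env.state(); im=env.get_image("wrist"); pickle.dump(s,open("s1.pkl","wb")); cv2.imwrite("pics/w1r.png",im[:,:,::-1])
cv2.imwrite("pics/w1.png",cv2.resize(im[:,:,::-1],None,fx=1.5,fy=1.5,interpolation=2)); print(s['t'],s['ee_pos'],s['eef_rot'],s['grip_width'],s['joint_pos'])
E
```

```text
t: 0.98
ee_pos: [0.451, 0.383, 0.268]
eef_rot: [-180.0, -0.0, 165.1]
wrist_force: [0.4, 1.2, -0.4]
grip_width: 0.0588
finger_force: 0.0
t: 1.82
ee_pos: [0.5076, 0.3404, 0.2819]
eef_rot: [180.0, -0.0, -150.5]
wrist_force: [-0.5, 0.7, 0.5]
grip_width: 0.0592
finger_force: 0.0
1.8167 [0.50759154 0.3403612  0.28191177] [ 1.79998711e+02 -2.39105976e-02 -1.50499763e+02] 0.05915871899637262 [ 2.76529572e+01  2.29261711e+01  8.45397014e+01  5.42751184e-04
  7.25580673e+01 -9.18474422e+01]
```

View pics/w1.png

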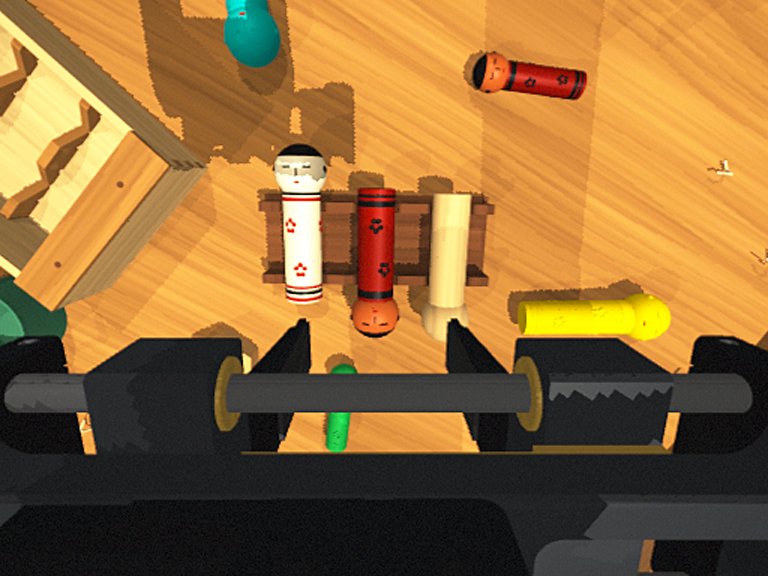

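The wrist view shows the cream doll with its head at (300,170) and foot at (304,300). The red doll's foot is at (376,188) and its head at (376,313). The blank doll is on the right, and the box's wide board is at the left. The choice of dolls is confirmed.

```bash
python3 - <<'E'
from h import *
import pickle
s=pickle.load(open("s1.pkl","rb"));k=cam("wrist",s)
P={}
for n,p,z in [("cH",(300,170),.04),("cneck",(302,197),.04),("cF",(304.5,301),.04),("rH",(376,314),.04),("rneck",(376,296),.04),("rF",(376.5,189),.04),("bF",(451,196),.04),("wideA",(165,160),.09),("wideB",(56,310),.09),("wideinA",(133,131),.09),("wideinB",(15,287),.09)]:
    P[n]=ray(k,(p[0]/1.5,p[1]/1.5),z);print(n,P[n].round(4))
for a in "cr":
    d=P[a+"H"]-P[a+"F"];print(a,"len",np.linalg.norm(d),"yaw",np.degrees(np.arctan2(d[1],d[0])),"origin by head",P[a+"H"]-d/np.linalg.norm(d)*.0745,"by foot",P[a+"F"]+d/np.linalg.norm(d)*.0575)
E
```

```text
cH [0.4782 0.2326 0.04  ]
cneck [0.5006 0.2463 0.04  ]
cF [0.5969 0.2983 0.04  ]
rH [0.5717 0.3724 0.04  ]
rneck [0.5541 0.3624 0.04  ]
rF [0.4566 0.3079 0.04  ]
bF [0.4255 0.3767 0.04  ]
wideA [0.5255 0.1345 0.09  ]
wideB [0.7047 0.0967 0.09  ]
wideinA [0.5168 0.1014 0.09  ]
wideinB [0.7019 0.0557 0.09  ]
c len 0.13568234413922686 yaw -151.017985816327 origin by head [0.54334283 0.26869658 0.04      ] by foot [0.54656404 0.2704808  0.04      ]
r len 0.13193401972238264 yaw 29.287519792357774 origin by head [0.50674074 0.33595906 0.04      ] by foot [0.50679829 0.33599134 0.04      ]
```

```bash
python3 - <<'E'
from h import *
go([.5298,.2613,.044],[180,0,-151])
E
```

```text
dpos/0.6 [ 0.0316 -0.1332  0.3966] norm mm 251.7 drot/360 [ 0.     -0.0001  0.0003] deg [ 0.   -0.02  0.11]
```

```bash
python3 -m handwheel '{"gripper":[0.62,0.62,0.62,0.62,0.62,0.62,0.62,0.62,0.62,0.62],"delta_pos":[[0.0106,-0.0444,0],[0.0106,-0.0444,0],[0.0104,-0.0444,0],[0,0,0.066],[0,0,0.066],[0,0,0.066],[0,0,0.066],[0,0,0.066],[0,0,0.04],[0,0,0.0]],"delta_rot":[[0,0,0],[0,0,0],[0,0,0],[0,0,0],[0,0,0],[0,0,0],[0,0,0],[0,0,0],[0,0,0],[0,0,0]]}' 30
python3 -m handwheel '{"gripper":[0.62,0.62,0.3,0.3,0.3,0.3,0.3],"delta_pos":[[0,0,0.0266],[0,0,0],[0,0,0],[0,0,0],[0,0,0],[0,0,0],[0,0,0]],"delta_rot":[[0,0,0],[0,0,0],[0,0,0],[0,0,0],[0,0,0],[0,0,0],[0,0,0]]}' 30
python3 -c "
from h import *
s=env.state();print(s['t'],s['ee_pos'],s['eef_rot'],s['joint_pos'])"
```

```text
t: 2.7
ee_pos: [0.5277, 0.2605, 0.0554]
eef_rot: [179.9, -0.4, -151.0]
wrist_force: [-0.6, 0.4, -0.9]
grip_width: 0.0589
finger_force: 0.0
t: 3.28
ee_pos: [0.5304, 0.2616, 0.045]
eef_rot: [-180.0, 0.1, -150.8]
wrist_force: [0.3, -0.2, -0.8]
grip_width: 0.0317
finger_force: 0.0
3.2833 [0.53039521 0.26155141 0.0450044 ] [-1.79992604e+02  6.84344286e-02 -1.50798765e+02] [ 1.98491699e+01  3.60823148e+01  1.02128770e+02  5.74429688e-03
  4.17201881e+01 -9.93563463e+01]
```

```bash
python3 -m handwheel '{"gripper":[0.0,0.0,0.0,0.0],"delta_pos":[[0,0,0],[0,0,0],[0,0,0],[0,0,0]],"delta_rot":[[0,0,0],[0,0,0],[0,0,0],[0,0,0]]}' 30
python3 - <<'E'
from h import *
im=env.get_image("wrist"); cv2.imwrite("pics/w2.png",cv2.resize(im[:,:,::-1],None,fx=1.5,fy=1.5,interpolation=2))
E
```

```text
t: 3.62
ee_pos: [0.5301, 0.2614, 0.0442]
eef_rot: [180.0, 0.0, -150.8]
wrist_force: [-0.5, 0.1, 0.4]
grip_width: 0.007
finger_force: 0.0
```

View pics/w2.png

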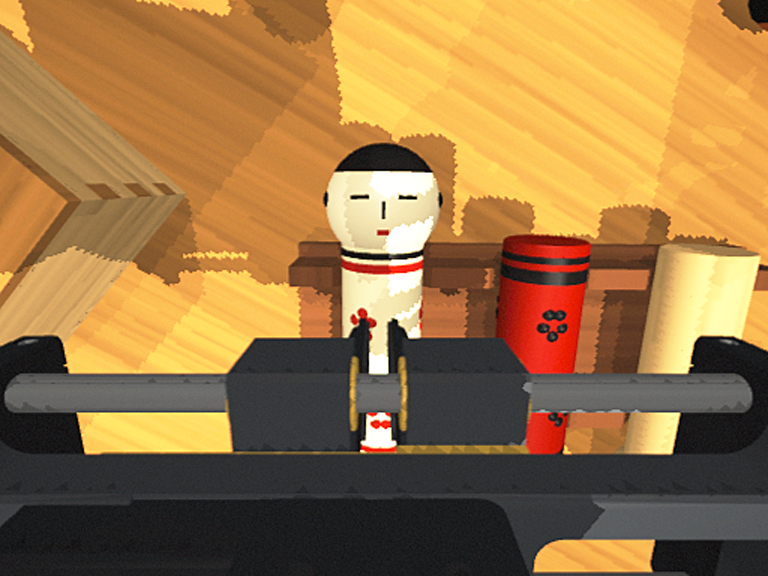

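The fingers closed to 7 mm over the cream doll, so they seem to be above it. A side view will show how high the fingertips really are.

```bash
python3 - <<'E'
from h import *
s=env.state(); im=env.get_image("side")[:,:,::-1].copy(); k=cam("side")
print(proj(k,[s['ee_pos'],s['ee_pos']-[0,0,.019],s['ee_pos']+[0,0,.059],s['ee_pos']+[0,0,.022]]).round(1))
c=cv2.resize(im[90:240,130:330],None,fx=4,fy=4,interpolation=2); cv2.imwrite("pics/s2.png",c)
E
```

```text
[[222.1 177. ]
 [222.2 181.2]
 [221.6 163.7]
 [221.9 172.1]]
```

View pics/s2.png

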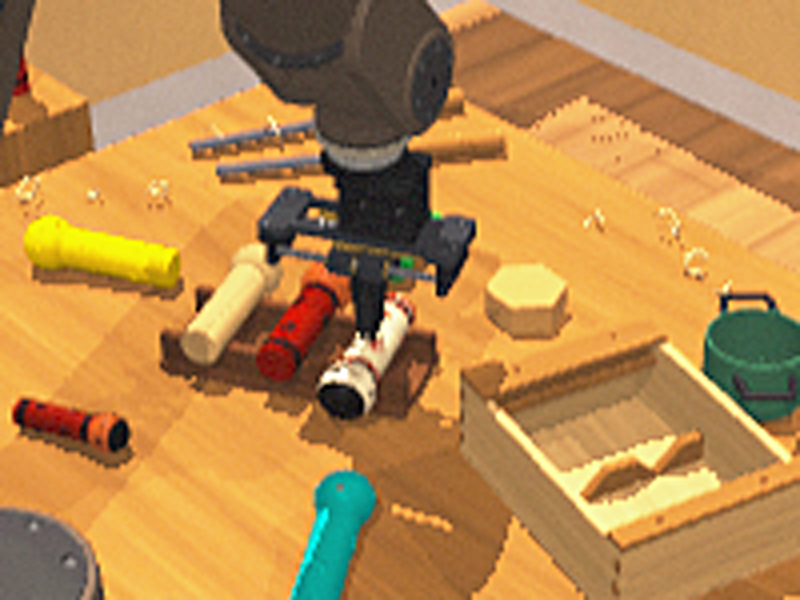

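The side view puts the fingertips at about (222,174), roughly 30 mm or more above where the stated tip would be. They rest just above the doll. I'll find the tip height by touching the top of the doll, which is at 59 mm.

```bash
python3 -m handwheel '{"gripper":[0,0,0],"delta_pos":[[0,0,0.005],[0,0,0],[0,0,0]],"delta_rot":[[0,0,0],[0,0,0],[0,0,0]]}' 30
python3 -m handwheel '{"gripper":[0,0,0],"delta_pos":[[0,0,0.003],[0,0,0],[0,0,0]],"delta_rot":[[0,0,0],[0,0,0],[0,0,0]]}' 30
```

```text
t: 3.97
ee_pos: [0.53, 0.2614, 0.0409]
eef_rot: [180.0, -0.0, -150.8]
wrist_force: [0.3, -0.4, 0.4]
grip_width: 0.0006
finger_force: 0.0
t: 4.22
ee_pos: [0.5303, 0.2615, 0.04]
eef_rot: [-180.0, 0.0, -150.8]
wrist_force: [-2.3, -0.5, 8.6]
grip_width: 0.0008
finger_force: 4.2
```

```bash
python3 -m handwheel '{"gripper":[0.62,0.62,0.62,0.62,0.62,0.62,0.62,0.62,0.62,0.62],"delta_pos":[[0,0.0033,-0.01],[0,0,0],[0,0,0],[0,0,0],[0,0,0],[0,0,0],[0,0,0],[0,0,0],[0,0,0],[0,0,0]],"delta_rot":[[0,0,0],[0,0,0],[0,0,0],[0,0,0],[0,0,0],[0,0,0],[0,0,0],[0,0,0],[0,0,0],[0,0,0]]}' 30
python3 -m handwheel '{"gripper":[0.62,0.62,0.62,0.62,0.25,0.25,0.25,0.25,0.25,0.25],"delta_pos":[[0,0,0.0185],[0,0,0.0185],[0,0,0.0195],[0,0,0],[0,0,0],[0,0,0],[0,0,0],[0,0,0],[0,0,0],[0,0,0]],"delta_rot":[[0,0,0],[0,0,0],[0,0,0],[0,0,0],[0,0,0],[0,0,0],[0,0,0],[0,0,0],[0,0,0],[0,0,0]]}' 30
```

```text
t: 5.05
ee_pos: [0.5291, 0.2632, 0.0453]
eef_rot: [180.0, -0.0, -150.8]
wrist_force: [0.9, -0.6, -0.7]
grip_width: 0.0577
finger_force: 0.0
t: 5.88
ee_pos: [0.5296, 0.2631, 0.012]
eef_rot: [-180.0, 0.1, -150.8]
wrist_force: [1.5, -2.6, 3.0]
grip_width: 0.0375
finger_force: 30.0
```

```bash
python3 -m handwheel '{"gripper":[0.25,0.25,0.25,0.25,0.25,0.25,0.25,0.25,0.25,0.25],"delta_pos":[[0,0,-0.033],[0,0,-0.06],[0,0,-0.06],[0,0,-0.06],[0,0,-0.06],[0,0,-0.06],[0,0,0],[0,0,0],[0,0,0],[0,0,0]],"delta_rot":[[0,0,0],[0,0,0],[0,0,0],[0,0,0],[0,0,0],[0,0,0],[0,0,0.0192],[0,0,0.0192],[0,0,0.0192],[0,0,0.0192]]}' 30
python3 -m handwheel '{"gripper":[0.25,0.25,0.25,0.25,0.25,0.25,0.25,0.25,0.25,0.25],"delta_pos":[[0,0,0],[0,0,0],[0,0,0],[0,0,0],[0,0,0],[0,0,0],[0,0,0],[0,0,0],[0,0,0],[0,0,0]],"delta_rot":[[0,0,0.0192],[0,0,0.0192],[0,0,0.0192],[0,0,0.0192],[0,0,0.0192],[0,0,0.0192],[0,0,0.0192],[0,0,0.0192],[0,0,0.0192],[0,0,0.0192]]}' 30
python3 -m handwheel '{"gripper":[0.25,0.25,0.25,0.25,0.25,0.25,0.25],"delta_pos":[[0,0,0],[0,0,0],[0,0,0],[0,0,0],[0,0,0],[0,0,0],[0,0,0]],"delta_rot":[[0,0,0.0192],[0,0,0.0192],[0,0,0.0192],[0,0,0.0192],[0,0,0.0192],[0,0,0],[0,0,0]]}' 30
python3 -c "
from h import *
go([.59,-.015,.21],[180,0,78])"
```

```text
t: 6.72
ee_pos: [0.5288, 0.2633, 0.2115]
eef_rot: [180.0, 0.0, -178.8]
wrist_force: [0.1, 0.3, -1.1]
grip_width: 0.0375
finger_force: 30.0
t: 7.55
ee_pos: [0.5289, 0.2632, 0.2112]
eef_rot: [-180.0, -0.0, 112.1]
wrist_force: [0.0, -0.2, -1.7]
grip_width: 0.0375
finger_force: 30.0
t: 8.13
ee_pos: [0.5289, 0.2632, 0.2112]
eef_rot: [-180.0, -0.0, 78.1]
wrist_force: [0.2, -0.1, -1.0]
grip_width: 0.0374
finger_force: 30.0
dpos/0.6 [-0.4328  0.1951  0.002 ] norm mm 284.8 drot/360 [-0.     -0.      0.0003] deg [-0.02 -0.01  0.11]
```

```bash
python3 -m handwheel '{"gripper":[0.25,0.25,0.25,0.25,0.25,0.25,0.25,0.25,0.25,0.25],"delta_pos":[[-0.058,0.0217,0],[-0.058,0.0217,0],[-0.058,0.0217,0],[-0.058,0.0217,0],[-0.058,0.0217,0],[-0.058,0.0217,0],[-0.058,0.0217,0],[-0.058,0.0217,0],[-0.058,0.0217,0],[0,0,0]],"delta_rot":[[0,0,0],[0,0,0],[0,0,0],[0,0,0],[0,0,0],[0,0,0],[0,0,0],[0,0,0],[0,0,0],[0,0,0]]}' 30
python3 -m handwheel '{"gripper":[0.25,0.25],"delta_pos":[[0,0,0],[0,0,0]],"delta_rot":[[0,0,0],[0,0,0]]}'
python3 - <<'E'
from h import *
import pickle
s=env.state(); im=env.get_image("wrist"); pickle.dump(s,open("s3.pkl","wb"))
cv2.imwrite("pics/w3.png",cv2.resize(im[:,:,::-1],None,fx=1.5,fy=1.5,interpolation=2)); print(s['ee_pos'])
E
```

```text
t: 8.97
ee_pos: [0.5787, -0.0731, 0.2111]
eef_rot: [180.0, 0.1, 77.9]
wrist_force: [-0.7, -0.3, -0.4]
grip_width: 0.0374
finger_force: 30.0
t: 9.13
ee_pos: [0.5778, -0.0674, 0.2111]
eef_rot: [-180.0, -0.0, 78.0]
wrist_force: [-0.5, 0.3, -1.9]
grip_width: 0.0377
finger_force: 30.0
[ 0.57778039 -0.06740852  0.21113901]
```

View pics/w3.png

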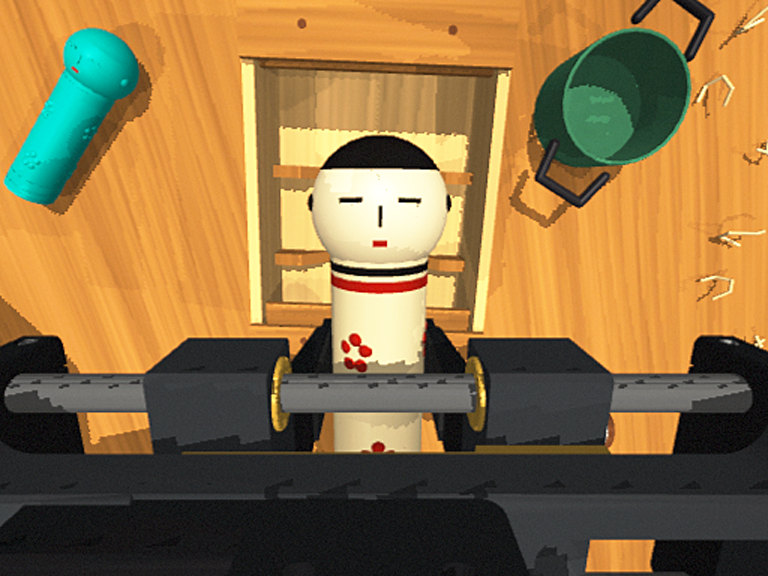

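The view shows the box opening, with the wide board's inner edge running from (241,54) to (513,68). The narrow board's inner edge runs from (249,325) to (484,332). The pot is at the right and clear of the box.

```bash
cat > fit.py <<'E'
from h import *
import pickle
from scipy.optimize import least_squares
s3=pickle.load(open("s3.pkl","rb"));k3=cam("wrist",s3); s1=pickle.load(open("s1.pkl","rb"));k1=cam("wrist",s1)
o3=[((241,54),(86,93,90)),((513,68),(86,-93,90)),((249,325),(-106,93,90)),((484,332),(-106,-93,90))]
o1=[((165,160),(128,93,90)),((56,310),(128,-93,90)),((133,131),(86,93,90)),((15,287),(86,-93,90))]
def res(p,sets):
    B=Rm([0,0,p[2]]);r=[]
    for k,o in sets:
        X=np.array([q[1] for q in o])/1e3@B.T+[p[0],p[1],0]; r.append((proj(k,X)-np.array([q[0] for q in o])/1.5).ravel())
    return np.concatenate(r)
for sets in ([(k3,o3)],[(k1,o1)],[(k3,o3),(k1,o1)]):
    f=least_squares(res,[.588,-.01,78],x_scale=[.01,.01,1],args=(sets,),loss='soft_l1'); print(f.x.round(4),res(f.x,sets).reshape(-1,2).round(1).tolist())
E
python3 fit.py
```

```text
[ 5.87400e-01 -8.80000e-03  7.55983e+01] [[-1.3, 0.2], [1.1, -0.5], [-0.4, -0.3], [0.4, 1.5]]
[ 5.90000e-01 -4.60000e-03  7.77197e+01] [[1.2, 1.6], [-0.5, 2.2], [-4.4, -1.7], [0.9, -1.4]]
[ 5.87100e-01 -7.30000e-03  7.61527e+01] [[-2.9, -0.4], [-0.1, -2.9], [-0.1, -0.6], [0.9, -0.3], [0.2, 1.9], [-4.5, 0.1], [-5.0, -2.1], [-2.8, -4.1]]
```

```bash
python3 -c "
from h import *
go([.6223,-.0258,.010],[180,0,75.6])"
```

```text
dpos/0.6 [0.0822 0.0585 0.3353] norm mm 210.1 drot/360 [-0.0001 -0.0001  0.0067] deg [-0.02 -0.02  2.43]
```

```bash
python3 -m handwheel '{"gripper":[0.25,0.25,0.25,0.25,0.25,0.25,0.25,0.25,0.25,0.25],"delta_pos":[[0.041,0.0292,0],[0.0412,0.0293,0],[0,0,0],[0,0,0.06],[0,0,0.06],[0,0,0.06],[0,0,0.06],[0,0,0.04],[0,0,0.03],[0,0,0.0]],"delta_rot":[[0,0,0],[0,0,0],[0,0,0.0067],[0,0,0],[0,0,0],[0,0,0],[0,0,0],[0,0,0],[0,0,0],[0,0,0]]}' 30
python3 -m handwheel '{"gripper":[0.25,0.25,0.25,0.25],"delta_pos":[[0,0,0.015],[0,0,0.01],[0,0,0],[0,0,0]],"delta_rot":[[0,0,0],[0,0,0],[0,0,0],[0,0,0]]}' 30
```

```text
t: 10.02
ee_pos: [0.6207, -0.025, 0.0218]
eef_rot: [-179.7, 0.0, 75.7]
wrist_force: [-0.1, -0.7, -0.5]
grip_width: 0.0376
finger_force: 30.0
t: 10.35
ee_pos: [0.623, -0.0266, 0.011]
eef_rot: [179.9, -0.0, 75.5]
wrist_force: [-0.4, -0.8, -1.5]
grip_width: 0.0378
finger_force: 30.0
```

```bash
python3 -m handwheel '{"gripper":[0.25,0.25,0.55,0.55,0.55,0.55],"delta_pos":[[0,0,0.0035],[0,0,0],[0,0,0],[0,0,0],[0,0,0],[0,0,0]],"delta_rot":[[0,0,0],[0,0,0],[0,0,0],[0,0,0],[0,0,0],[0,0,0]]}' 30
python3 -m handwheel '{"gripper":[0.62,0.62,0.62,0.62,0.62,0.62],"delta_pos":[[0,0,-0.03],[0,0,-0.065],[0,0,-0.065],[0,0,-0.065],[0,0,-0.065],[0,0,0]],"delta_rot":[[0,0,0],[0,0,0],[0,0,0],[0,0,0],[0,0,0],[0,0,0]]}' 30
python3 -c "
from h import *
y=np.radians(29.2)
p=np.array([.507,.336])+.0172*np.array([np.cos(y),np.sin(y)]); print(p)
go([p[0],p[1],.19],[180,0,29.2])"
```

```text
t: 10.85
ee_pos: [0.6229, -0.0269, 0.0084]
eef_rot: [180.0, -0.0, 75.5]
wrist_force: [-0.5, -0.2, -0.1]
grip_width: 0.0517
finger_force: 0.0
t: 11.35
ee_pos: [0.6255, -0.0272, 0.1899]
eef_rot: [179.4, -0.1, 75.5]
wrist_force: [1.0, 0.4, 1.0]
grip_width: 0.0587
finger_force: 0.0
[0.52201426 0.34439119]
dpos/0.6 [ 0.5563 -0.3222 -0.003 ] norm mm 385.7 drot/360 [ 0.0016 -0.0009  0.1286] deg [ 0.58 -0.33 46.28]
```

```bash
python3 -m handwheel '{"gripper":[0.62,0.62,0.62,0.62,0.62,0.62,0.62,0.62,0.62,0.62],"delta_pos":[[0.0556,-0.0322,0],[0.0556,-0.0322,0],[0.0556,-0.0322,0],[0.0556,-0.0322,0],[0.0556,-0.0322,0],[0.0556,-0.0322,0],[0.0556,-0.0322,0],[0.0556,-0.0322,0],[0.0556,-0.0322,0],[0.0556,-0.0322,0]],"delta_rot":[[0,0,0],[0,0,0],[0,0,0],[0,0,0],[0,0,0],[0,0,0],[0,0,0],[0,0,0],[0,0,0],[0,0,0]]}' 30
python3 -m handwheel '{"gripper":[0.62,0.62,0.62,0.62,0.62,0.62,0.62,0.62,0.62],"delta_pos":[[0,0,0],[0,0,0],[0,0,0],[0,0,0],[0,0,0],[0,0,0],[0,0,0],[0,0,0],[0,0,0]],"delta_rot":[[0,0,0.0184],[0,0,0.0184],[0,0,0.0184],[0,0,0.0184],[0,0,0.0184],[0,0,0.0184],[0,0,0.0182],[0,0,0],[0,0,0]]}' 30
python3 - <<'E'
from h import *
go([.522,.3444,.0115],[180,0,29.2])
s=env.state();k=cam("wrist",s);im=env.get_image("wrist")
hsv=cv2.cvtColor(im,cv2.COLOR_RGB2HSV);y=np.radians(29.2);u=np.array([np.cos(y),np.sin(y),0])
o=np.array([.507,.336,.04])
for d in (.025,.035,.045,0.06):
    q=proj(k,o+d*u)[0]; r=int(round(q[1])); m=(hsv[r,:,1]>170)&((hsv[r,:,0]<6)|(hsv[r,:,0]>174)); x=np.where(m)[0]; x=x[abs(x-q[0])<45]; print(d,q.round(1),r,(x.min(),x.max()) if len(x) else None)
E
```

```text
t: 12.18
ee_pos: [0.5186, 0.3463, 0.1821]
eef_rot: [180.0, -0.0, 75.5]
wrist_force: [0.5, -0.3, 0.8]
grip_width: 0.059
finger_force: 0.0
t: 12.93
ee_pos: [0.5194, 0.3445, 0.182]
eef_rot: [-180.0, 0.0, 29.4]
wrist_force: [-0.9, 0.1, -0.8]
grip_width: 0.0594
finger_force: 0.0
dpos/0.6 [0.0037 0.0024 0.2841] norm mm 170.5 drot/360 [-0.      0.      0.0005] deg [-0.    0.    0.18]
0.025 [251.3 170.4] 170 (np.int64(237), np.int64(268))
0.035 [251.3 162.1] 162 (np.int64(237), np.int64(268))
0.045 [251.4 153.7] 154 None
0.06 [251.4 140.9] 141 None
```

```bash
python3 -m handwheel '{"gripper":[0.62,0.62,0.62,0.62,0.62,0.62,0.62,0.62,0.62,0.62],"delta_pos":[[0.0037,0.004,0],[0,0,0.055],[0,0,0.055],[0,0,0.055],[0,0,0.05],[0,0,0.04],[0,0,0.0291],[0,0,0],[0,0,0],[0,0,0]],"delta_rot":[[0,0,0],[0,0,0],[0,0,0],[0,0,0],[0,0,0],[0,0,0],[0,0,0],[0,0,0],[0,0,0],[0,0,0]]}' 30
python3 -m handwheel '{"gripper":[0.25,0.25,0.25,0.25,0.25,0.25],"delta_pos":[[0,0,0],[0,0,0],[0,0,0],[0,0,0],[0,0,0],[0,0,0]],"delta_rot":[[0,0,0],[0,0,0],[0,0,0],[0,0,0],[0,0,0],[0,0,0]]}' 30
```

```text
t: 13.82
ee_pos: [0.5231, 0.3439, 0.0128]
eef_rot: [-180.0, -0.1, 29.2]
wrist_force: [-0.5, -0.3, 0.9]
grip_width: 0.0589
finger_force: 0.0
t: 14.32
ee_pos: [0.5221, 0.3451, 0.0128]
eef_rot: [-179.9, -0.1, 29.2]
wrist_force: [-6.1, 8.7, 5.6]
grip_width: 0.0374
finger_force: 30.0
```

```bash
python3 -m handwheel '{"gripper":[0.25,0.25,0.25,0.25,0.25,0.25,0.25],"delta_pos":[[0,0,-0.03],[0,0,-0.06],[0,0,-0.06],[0,0,-0.06],[0,0,-0.06],[0,0,0],[0,0,0]],"delta_rot":[[0,0,0],[0,0,0],[0,0,0],[0,0,0],[0,0,0],[0,0,0],[0,0,0]]}' 30
python3 -c "
from h import *
go([.5488,-.0065,.0095],[180,0,75.6])"
```

```text
t: 14.9
ee_pos: [0.523, 0.3439, 0.1759]
eef_rot: [180.0, -0.2, 29.2]
wrist_force: [-0.5, 0.2, -1.5]
grip_width: 0.0373
finger_force: 30.0
dpos/0.6 [-0.2484  0.5308  0.2764] norm mm 388.8 drot/360 [ 0.0003 -0.0006 -0.1289] deg [  0.1   -0.23 -46.41]
```

```bash
python3 -m handwheel '{"gripper":[0.25,0.25,0.25,0.25,0.25,0.25,0.25,0.25,0.25,0.25],"delta_pos":[[-0.0276,0.059,0],[-0.0276,0.059,0],[-0.0276,0.059,0],[-0.0276,0.059,0],[-0.0276,0.059,0],[-0.0276,0.059,0],[-0.0276,0.059,0],[-0.0276,0.059,0],[-0.0276,0.059,0],[0,0,0]],"delta_rot":[[0,0,0],[0,0,0],[0,0,0],[0,0,0],[0,0,0],[0,0,0],[0,0,0],[0,0,0],[0,0,0],[0,0,0]]}' 30
python3 -m handwheel '{"gripper":[0.25,0.25,0.25,0.25,0.25,0.25,0.25,0.25,0.25],"delta_pos":[[0,0,0],[0,0,0],[0,0,0],[0,0,0],[0,0,0],[0,0,0],[0,0,0],[0,0,0],[0,0,0]],"delta_rot":[[0,0,-0.0184],[0,0,-0.0184],[0,0,-0.0184],[0,0,-0.0184],[0,0,-0.0184],[0,0,-0.0184],[0,0,-0.0184],[0,0,0],[0,0,0]]}' 30
python3 -c "
from h import *
go([.5488,-.0065,.0095],[180,0,75.6])"
```

```text
t: 15.73
ee_pos: [0.5473, -0.0127, 0.1721]
eef_rot: [-180.0, 0.1, 28.9]
wrist_force: [-0.6, 0.6, -1.3]
grip_width: 0.0371
finger_force: 30.0
t: 16.48
ee_pos: [0.5471, -0.007, 0.1726]
eef_rot: [-179.9, 0.0, 75.3]
wrist_force: [-0.4, -0.2, -1.3]
grip_width: 0.0372
finger_force: 30.0
dpos/0.6 [0.0016 0.003  0.2719] norm mm 163.1 drot/360 [-0.0003  0.     -0.0007] deg [-0.11  0.01 -0.26]
```

```bash
python3 -m handwheel '{"gripper":[0.25,0.25,0.25,0.25,0.25,0.25,0.25,0.25,0.25],"delta_pos":[[0.0016,0.003,0.03],[0,0,0.055],[0,0,0.055],[0,0,0.05],[0,0,0.04],[0,0,0.03],[0,0,0.0135],[0,0,0],[0,0,0]],"delta_rot":[[0,0,0],[0,0,0],[0,0,0],[0,0,0],[0,0,0],[0,0,0],[0,0,0],[0,0,0],[0,0,0]]}' 30
python3 -m handwheel '{"gripper":[0.55,0.55,0.55,0.55],"delta_pos":[[0,0,0],[0,0,0],[0,0,0],[0,0,0]],"delta_rot":[[0,0,0],[0,0,0],[0,0,0],[0,0,0]]}' 30
python3 -m handwheel '{"gripper":[0.6,0.6,0.6,0.6,0.6,0.6,0.6],"delta_pos":[[0,0,-0.03],[0,0,-0.065],[0,0,-0.065],[0,0,-0.065],[0,0,-0.065],[0,0,0],[0,0,0]],"delta_rot":[[0,0,0],[0,0,0],[0,0,0],[0,0,0],[0,0,0],[0,0,0],[0,0,0]]}' 30
python3 -c "
from h import *
go([.57,-.095,.25],[180,0,75.6])"
```

```text
t: 17.23
ee_pos: [0.5491, -0.0066, 0.0091]
eef_rot: [-179.9, 0.0, 75.4]
wrist_force: [-1.1, 0.5, -0.4]
grip_width: 0.037
finger_force: 30.0
t: 17.57
ee_pos: [0.55, -0.0068, 0.01]
eef_rot: [179.9, -0.0, 75.5]
wrist_force: [0.1, 0.6, 0.0]
grip_width: 0.0517
finger_force: 0.0
t: 18.15
ee_pos: [0.5504, -0.0069, 0.1859]
eef_rot: [179.7, -0.0, 75.5]
wrist_force: [-0.3, 0.2, -0.9]
grip_width: 0.0575
finger_force: 0.0
dpos/0.6 [-0.134   0.0688 -0.1067] norm mm 110.7 drot/360 [ 0.0008 -0.0001 -0.0002] deg [ 0.28 -0.04 -0.07]
```

```bash
python3 -m handwheel '{"gripper":[0.6,0.6,0.6,0.6,0.6,0.6],"delta_pos":[[-0.0335,0.0172,-0.0267],[-0.0335,0.0172,-0.0267],[-0.0335,0.0172,-0.0267],[-0.0335,0.0172,-0.0267],[0,0,0],[0,0,0]],"delta_rot":[[0,0,0],[0,0,0],[0,0,0],[0,0,0],[0,0,0],[0,0,0]]}' 30
python3 - <<'E'
from h import *
import pickle
s=env.state(); im=env.get_image("wrist"); pickle.dump(s,open("s4.pkl","wb")); cv2.imwrite("pics/w4r.png",im[:,:,::-1])
go([.44,-.47,.25],[180,0,63],s)
E
```

```text
t: 18.65
ee_pos: [0.5694, -0.0957, 0.2466]
eef_rot: [-179.9, -0.0, 75.4]
wrist_force: [0.3, 0.3, -1.2]
grip_width: 0.0569
finger_force: 0.0
dpos/0.6 [-0.658  -0.0518 -0.0057] norm mm 396.1 drot/360 [-0.0002 -0.      0.0345] deg [-6.000e-02 -1.000e-02  1.243e+01]
```

```bash
python3 -m handwheel '{"gripper":[0.6,0.6,0.6,0.6,0.6,0.6,0.6,0.6,0.6,0.6],"delta_pos":[[-0.0658,-0.0052,0],[-0.0658,-0.0052,0],[-0.0658,-0.0052,0],[-0.0658,-0.0052,0],[-0.0658,-0.0052,0],[-0.0658,-0.0052,0],[-0.0658,-0.0052,0],[-0.0658,-0.0052,0],[-0.0658,-0.0052,0],[-0.0658,-0.0052,0]],"delta_rot":[[0,0,0],[0,0,0],[0,0,0],[0,0,0],[0,0,0],[0,0,0],[0,0,0],[0,0,0],[0,0,0],[0,0,0]]}' 30
python3 -m handwheel '{"gripper":[0.6,0.6,0.6,0.6,0.6],"delta_pos":[[0,0,0],[0,0,0],[0,0,0],[0,0,0],[0,0,0]],"delta_rot":[[0,0,0.0175],[0,0,0.017],[0,0,0],[0,0,0],[0,0,0]]}' 30
python3 - <<'E'
from h import *
import pickle
s=env.state(); im=env.get_image("wrist"); pickle.dump(s,open("s5.pkl","wb")); cv2.imwrite("pics/w5r.png",im[:,:,::-1]); print(s['ee_pos'],s['eef_rot'])
a=cv2.imread("pics/w4r.png")
m=np.vstack([cv2.resize(i[:228,70:440],None,fx=1.3,fy=1.3,interpolation=2) for i in (a,im[:,:,::-1])]); print(m.shape); cv2.imwrite("pics/m45.png",m)
E
```

```text
t: 19.53
ee_pos: [0.4401, -0.4698, 0.2459]
eef_rot: [-179.9, -0.1, 75.6]
wrist_force: [-0.1, 0.2, 0.5]
grip_width: 0.0569
finger_force: 0.0
t: 19.95
ee_pos: [0.4412, -0.4685, 0.247]
eef_rot: [-179.9, -0.0, 63.4]
wrist_force: [-0.3, -0.4, -0.3]
grip_width: 0.0572
finger_force: 0.0
[ 0.44117997 -0.46846911  0.24695814] [-1.79941751e+02 -3.51670770e-02  6.33872770e+01]
(592, 481, 3)
```

View pics/m45.png

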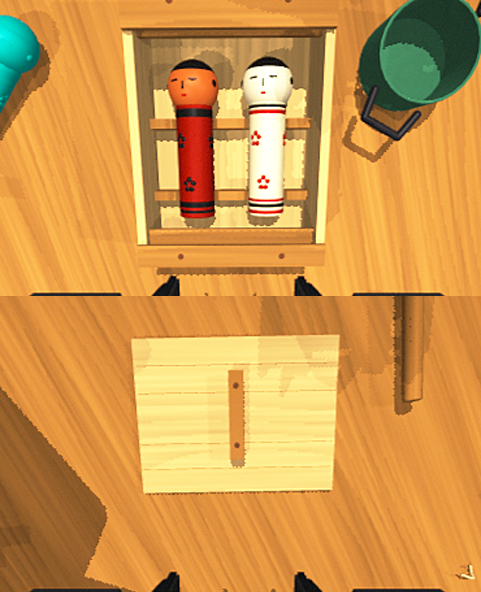

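Both dolls lie in their cradles with heads towards the wide board. The red head is at (193,85) and the cream head at (268,80). The lid's corners are near (132,337), (338,335), (332,490) and (144,493), and its bar is upright at (236,417). I'll refine the box and lid poses by fitting their edges.

```bash
cat > edge.py <<'E'
from h import *
import pickle
from scipy.optimize import least_squares
from scipy.ndimage import map_coordinates
def W(p,X): return np.asarray(X)/1e3@Rm([0,0,p[2]]).T+[p[0],p[1],0]
def fit(img,sfile,p,edges,vmax,win=(7,4,3)):
    k=cam("wrist",pickle.load(open(sfile,"rb"))); im=cv2.GaussianBlur(cv2.imread(img),(0,0),.8).astype(float)
    for w in win:
        obs=[]
        for n,(a,b) in enumerate(edges):
            for t in np.linspace(.06,.94,25):
                X=np.array(a)*(1-t)+np.array(b)*t; q=proj(k,W(p,X))[0]; q2=proj(k,W(p,X+(np.array(b)-a)*.01))[0]
                d=q2-q; d/=np.linalg.norm(d); nn=np.array([-d[1],d[0]]); o=np.arange(-w,w+.01,.25)
                P=q[None]+o[:,None]*nn
                if P[:,1].max()>vmax or P.min()<1 or P[:,0].max()>510: continue
                g=sum(np.abs(np.gradient(map_coordinates(im[:,:,c],[P[:,1],P[:,0]],order=1))) for c in range(3)); i=g[1:-1].argmax()+1
                if g[i]>6: obs.append((n,X,nn,P[i]))
        f=lambda p:[nn@(proj(k,W(p,X))[0]-z) for n,X,nn,z in obs]
        p=least_squares(f,p,x_scale=[.01,.01,1],loss='soft_l1',f_scale=.5).x
    r=np.array(f(p)); N=np.array([o[0] for o in obs])
    print(p.round(4),[(n,int((N==n).sum()),round(float(np.median(r[N==n])),2)) for n in sorted(set(N))]); return p
if __name__=="__main__":
    box=[((86,93,90),(86,-93,90)),((-106,85,90),(-106,-85,90)),((-128,93,90),(-128,-93,90)),((86,93,83),(-106,93,83)),((86,-93,83),(-106,-93,83)),((86,85,83),(-106,85,83)),((86,-85,83),(-106,-85,83))]
    b=fit("pics/w4r.png","s4.pkl",[.5874,-.0088,75.6],box,222)
    lid=[((111,-82,8),(111,82,8)),((-111,-82,8),(-111,82,8)),((-111,82,8),(111,82,8)),((-111,-82,8),(111,-82,8)),((8,-45,30),(8,45,30)),((-8,-45,30),(-8,45,30))]
    k=cam("wrist",pickle.load(open("s5.pkl","rb"))); C=[ray(k,(u/1.3+70,(v-296)/1.3),.008) for u,v in [(132,337),(338,335),(332,490),(144,493)]]
    c=np.mean(C,0); d=C[1]-C[0]; print(np.array(C).round(3).tolist(),c)
    l=fit("pics/w5r.png","s5.pkl",[c[0],c[1],np.degrees(np.arctan2(d[1],d[0]))],lid,222)
    k=cam("wrist",pickle.load(open("s4.pkl","rb")))
    for n,u,v in [("rH",193,85),("rF",200,217),("cH",268,80),("cF",263,217)]:
        q=ray(k,(u/1.3+70,v/1.3),.036); print(n,(1e3*Rm([0,0,b[2]]).T@(q-[b[0],b[1],0])).round(1))
E
python3 edge.py
```

```text
[ 5.86800e-01 -8.40000e-03  7.58383e+01] [(np.int64(0), 25, 0.04), (np.int64(1), 25, 0.03), (np.int64(2), 22, 0.11), (np.int64(3), 25, -0.24), (np.int64(4), 25, 0.19), (np.int64(5), 25, 0.5), (np.int64(6), 25, -0.31)]
[[0.426, -0.252, 0.008], [0.623, -0.349, 0.008], [0.554, -0.497, 0.008], [0.354, -0.402, 0.008]] [ 0.48957972 -0.37503858  0.008     ]
[  0.4893  -0.3744 -25.5016] [(np.int64(0), 25, -0.02), (np.int64(1), 25, 0.23), (np.int64(2), 25, 0.01), (np.int64(3), 25, 0.02), (np.int64(4), 25, -0.27), (np.int64(5), 25, -0.03)]
rH [49.5 37.6 36. ]
rF [-86.8  34.7  36. ]
cH [ 53.7 -39.   36. ]
cF [-87.3 -35.6  36. ]
```

```bash
python3 -c "
from h import *
go([.4893,-.3744,-.008],[180,0,64.5])"
```

```text
dpos/0.6 [0.1761 0.0015 0.4255] norm mm 276.3 drot/360 [-0.0001 -0.0001 -0.0032] deg [-0.04 -0.03 -1.15]
```

```bash
python3 -m handwheel '{"gripper":[0.45,0.45,0.45,0.45,0.45,0.45,0.45,0.45,0.45,0.45],"delta_pos":[[0.0587,0.0005,0],[0.0587,0.0005,0],[0.0587,0.0005,0],[0,0,0.06],[0,0,0.06],[0,0,0.06],[0,0,0.06],[0,0,0.06],[0,0,0.05],[0,0,0]],"delta_rot":[[0,0,0],[0,0,0],[0,0,0],[0,0,-0.0032],[0,0,0],[0,0,0],[0,0,0],[0,0,0],[0,0,0],[0,0,0]]}' 30
python3 -m handwheel '{"gripper":[0.45,0.45],"delta_pos":[[0,0,0],[0,0,0]],"delta_rot":[[0,0,0],[0,0,0]]}' 30
python3 -c "
from h import *
go([.4893,-.3744,-.008],[180,0,64.5])"
```

```text
t: 20.83
ee_pos: [0.4874, -0.3731, 0.0324]
eef_rot: [-179.5, -0.2, 64.4]
wrist_force: [-0.6, 0.4, -0.4]
grip_width: 0.0426
finger_force: 0.0
t: 21.0
ee_pos: [0.4902, -0.376, 0.0394]
eef_rot: [179.9, 0.0, 64.4]
wrist_force: [-1.3, 0.2, 0.8]
grip_width: 0.0428
finger_force: 0.0
dpos/0.6 [ 0.0018 -0.0026  0.079 ] norm mm 47.4 drot/360 [ 0.0003  0.0001 -0.0004] deg [ 0.11  0.03 -0.15]
```

```bash
python3 -m handwheel '{"gripper":[0.45,0.45,0.45,0.45,0.45,0.45],"delta_pos":[[0.001,-0.001,0.03],[0,0,0.03],[0,0,0.016],[0,0,0],[0,0,0],[0,0,0]],"delta_rot":[[0,0,0],[0,0,0],[0,0,0],[0,0,0],[0,0,0],[0,0,0]]}' 30
python3 -m handwheel '{"gripper":[0.05,0.05,0.05,0.05,0.05,0.05,0.05,0.05],"delta_pos":[[0,0,0],[0,0,0],[0,0,0],[0,0,0],[0,0,0],[0,0,0],[0,0,0],[0,0,0]],"delta_rot":[[0,0,0],[0,0,0],[0,0,0],[0,0,0],[0,0,0],[0,0,0],[0,0,0],[0,0,0]]}' 45
```

```text
t: 21.5
ee_pos: [0.4897, -0.3753, -0.0065]
eef_rot: [179.9, 0.0, 64.3]
wrist_force: [-0.1, -0.4, -0.0]
grip_width: 0.0427
finger_force: 0.0
t: 22.17
ee_pos: [0.489, -0.3748, -0.0078]
eef_rot: [-180.0, -0.0, 64.3]
wrist_force: [-0.9, 0.9, 5.9]
grip_width: 0.0157
finger_force: 45.0
```

```bash
python3 -m handwheel '{"gripper":[0.05,0.05,0.05,0.05,0.05,0.05,0.05,0.05],"delta_pos":[[0,0,-0.015],[0,0,-0.04],[0,0,-0.065],[0,0,-0.065],[0,0,-0.065],[0,0,0],[0,0,0],[0,0,0]],"delta_rot":[[0,0,0],[0,0,0],[0,0,0],[0,0,0],[0,0,0],[0,0,0],[0,0,0],[0,0,0]]}' 45
cat > lidfit.py <<'E'
from edge import *
s=env.state(); im=env.get_image("wrist"); pickle.dump(s,open("s6.pkl","wb")); cv2.imwrite("pics/w6r.png",im[:,:,::-1])
h=1e3*(s['ee_pos'][2]+.0077); y=s['eef_rot'][2]
lid=[((111,-82,h+8),(111,82,h+8)),((-111,-82,h+8),(-111,82,h+8)),((-111,82,h+8),(111,82,h+8)),((8,-45,h+30),(8,45,h+30)),((-8,-45,h+30),(-8,45,h+30))]
p=fit("pics/w6r.png","s6.pkl",[s['ee_pos'][0],s['ee_pos'][1],y-90],lid,205,(8,4,3))
print("lid-TCP in tool mm",(1e3*Rm(s['eef_rot']).T@(np.array([p[0],p[1],s['ee_pos'][2]])-s['ee_pos'])).round(2),"yaw diff",p[2]-(y-90))
E
python3 lidfit.py
```

```text
t: 22.83
ee_pos: [0.4886, -0.3744, 0.1415]
eef_rot: [-180.0, -0.0, 64.3]
wrist_force: [-0.6, -0.2, -2.1]
grip_width: 0.0157
finger_force: 45.0
[  0.4902  -0.3749 -25.6463] [(np.int64(0), 10, 0.27), (np.int64(1), 10, -0.1), (np.int64(2), 25, 0.01), (np.int64(3), 6, -0.06), (np.int64(4), 6, -0.2)]
lid-TCP in tool mm [ 0.28  1.63 -0.  ] yaw diff 0.07625211127405862
```

```bash
cat > place.py <<'E'
from h import *
import sys
BX=np.array([.5860,-.0082,0]);YB=75.84
def tcp(ox,oz,th,oy=0):
    rpy=[180-th,0,YB-90]; A=Rm(rpy); o=BX+Rm([0,0,YB])@(np.array([ox,oy,oz])/1e3); return o-A@np.array([.0003,.0008,-.0077]),rpy
def boxlid(s):
    A=Rm(s['eef_rot']); o=s['ee_pos']+A@np.array([.0003,.0008,-.0077]); b=Rm([0,0,YB]).T@(o-BX)*1e3; ax=Rm([0,0,YB]).T@A
    f=Rm([0,0,YB]).T@s['wrist_force']; print("lid in box",b.round(1),"theta",np.degrees(np.arcsin(ax[2,1])).round(2),"yaw",(s['eef_rot'][2]-YB+90).round(2),"F",f.round(1),"corner z",(b[2]-111*ax[2,1]).round(1))
if __name__=="__main__":
    s=env.state(); boxlid(s)
    if len(sys.argv)>1: go(*tcp(*map(float,sys.argv[1:])),s)
E
python3 place.py -32 150 0
```

```text
lid in box [-378.6    4.2  148.5] theta -0.13 yaw 78.44 F [-0.7  0.6 -2.6] corner z 148.7
dpos/0.6 [ 0.5691 -0.1084 -0.0019] norm mm 347.6 drot/360 [-4.000e-04  1.000e-04  2.179e-01] deg [-1.400e-01  5.000e-02  7.844e+01]
```

```bash
python3 -m handwheel '{"gripper":[0.05,0.05,0.05,0.05,0.05,0.05,0.05,0.05,0.05,0.05],"delta_pos":[[0.0569,-0.0108,0],[0.0569,-0.0108,0],[0.0569,-0.0108,0],[0.0569,-0.0108,0],[0.0569,-0.0108,0],[0.0569,-0.0108,0],[0.0569,-0.0108,0],[0.0569,-0.0108,0],[0.0569,-0.0108,0],[0.0569,-0.0108,0]],"delta_rot":[[0,0,0],[0,0,0],[0,0,0],[0,0,0],[0,0,0],[0,0,0],[0,0,0],[0,0,0],[0,0,0],[0,0,0]]}' 45
python3 -m handwheel '{"gripper":[0.05,0.05,0.05,0.05,0.05,0.05,0.05,0.05,0.05,0.05],"delta_pos":[[0,0,0],[0,0,0],[0,0,0],[0,0,0],[0,0,0],[0,0,0],[0,0,0],[0,0,0],[0,0,0],[0,0,0]],"delta_rot":[[0,0,0.018],[0,0,0.018],[0,0,0.018],[0,0,0.018],[0,0,0.018],[0,0,0.018],[0,0,0.018],[0,0,0.018],[0,0,0.018],[0,0,0.018]]}' 45
python3 -m handwheel '{"gripper":[0.05,0.05,0.05,0.05,0.05,0.05],"delta_pos":[[0,0,0],[0,0,0],[0,0,0],[0,0,0],[0,0,0],[0,0,0]],"delta_rot":[[0,0,0.018],[0,0,0.018],[0,0,0.0019],[0,0,0],[0,0,0],[0,0,0]]}' 45
python3 place.py -32 120 7
```

```text
t: 23.72
ee_pos: [0.5783, -0.0373, 0.1403]
eef_rot: [-179.8, 0.0, 64.3]
wrist_force: [0.1, -0.8, -2.4]
grip_width: 0.016
finger_force: 45.0
t: 24.55
ee_pos: [0.578, -0.039, 0.1401]
eef_rot: [-180.0, 0.2, -0.8]
wrist_force: [-0.2, -0.1, -2.1]
grip_width: 0.0155
finger_force: 45.0
t: 25.05
ee_pos: [0.5787, -0.0391, 0.1415]
eef_rot: [-180.0, 0.1, -14.0]
wrist_force: [0.3, 0.6, -1.6]
grip_width: 0.0153
finger_force: 45.0
lid in box [-32.5  -0.7 149.2] theta -0.0 yaw 0.14 F [ 0.7 -0.2 -1.6] corner z 149.2
dpos/0.6 [-0.0012  0.0007  0.0488] norm mm 29.3 drot/360 [-0.0195  0.0001  0.0004] deg [-7.    0.04  0.15]
```

```bash
python3 -m handwheel '{"gripper":[0.05,0.05,0.05,0.05,0.05],"delta_pos":[[-0.0012,0,0],[0,0,0],[0,0,0],[0,0,0],[0,0,0]],"delta_rot":[[-0.01,0,0],[-0.0095,0,0.0004],[0,0,0],[0,0,0],[0,0,0]]}' 45
python3 place.py -34 88 7
```

```text
t: 25.47
ee_pos: [0.5781, -0.0388, 0.142]
eef_rot: [173.1, 0.0, -14.2]
wrist_force: [0.4, 0.2, -1.8]
grip_width: 0.0159
finger_force: 45.0
lid in box [-3.150e+01 -1.000e-01  1.497e+02] theta 6.91 yaw -0.08 F [ 0.3 -0.4 -1.8] corner z 136.3
dpos/0.6 [-0.0002 -0.0082  0.1026] norm mm 61.8 drot/360 [-0.0002  0.0001 -0.0002] deg [-0.09  0.02 -0.08]
```

```bash
python3 -m handwheel '{"gripper":[0.05,0.05,0.05,0.05,0.05,0.05,0.05],"delta_pos":[[0,-0.002,0.03],[0,-0.002,0.03],[0,-0.002,0.025],[0,-0.002,0.018],[0,0,0],[0,0,0],[0,0,0]],"delta_rot":[[0,0,0],[0,0,0],[0,0,0],[0,0,0],[0,0,0],[0,0,0],[0,0,0]]}' 45
python3 place.py -24 83.5 7
```

```text
t: 26.05
ee_pos: [0.5779, -0.0418, 0.0809]
eef_rot: [173.0, -0.1, -14.3]
wrist_force: [0.0, -0.1, -1.3]
grip_width: 0.0159
finger_force: 45.0
lid in box [-34.5  -0.7  88.7] theta 6.99 yaw -0.15 F [-0.1 -0.  -1.3] corner z 75.1
dpos/0.6 [-0.0012 -0.0183  0.0064] norm mm 11.7 drot/360 [-0.     -0.0001 -0.0004] deg [-0.01 -0.05 -0.16]
```

```bash
python3 -m handwheel '{"gripper":[0.05,0.05,0.05,0.05,0.05,0.05,0.05,0.05],"delta_pos":[[-0.001,-0.001,0.0083],[0,0,0],[0,-0.0083,-0.001],[0,-0.0083,-0.001],[0,-0.0083,-0.001],[0,0,0],[0,0,0],[0,0,0]],"delta_rot":[[0,0,0],[0,0,0],[0,0,0],[0,0,0],[0,0,0],[0,0,0],[0,0,0],[0,0,0]]}' 45
python3 place.py 3 83.2 7
```

```text
t: 26.72
ee_pos: [0.5806, -0.0268, 0.0751]
eef_rot: [173.0, -0.0, -14.3]
wrist_force: [0.5, 0.1, -2.2]
grip_width: 0.0156
finger_force: 45.0
lid in box [-19.2   0.4  82.9] theta 7.02 yaw -0.13 F [ 0.2 -0.4 -2.2] corner z 69.3
dpos/0.6 [ 0.0005 -0.0366 -0.0051] norm mm 22.2 drot/360 [ 0.      0.     -0.0004] deg [ 0.02  0.   -0.13]
```

```bash
python3 -m handwheel '{"gripper":[0.05,0.05,0.05,0.05,0.05,0.05],"delta_pos":[[0,-0.0083,-0.001],[0,-0.0083,-0.001],[0,-0.0083,-0.001],[0,-0.0083,-0.001],[0,0,0],[0,0,0]],"delta_rot":[[0,0,0],[0,0,0],[0,0,0],[0,0,0],[0,0,0],[0,0,0]]}' 45
python3 place.py 8 83.2 7
```

```text
t: 27.22
ee_pos: [0.5856, -0.0071, 0.075]
eef_rot: [173.0, -0.0, -14.3]
wrist_force: [0.1, 0.3, -2.1]
grip_width: 0.0157
finger_force: 45.0
lid in box [ 1.1  0.4 82.7] theta 7.02 yaw -0.11 F [ 0.3 -0.1 -2.1] corner z 69.2
dpos/0.6 [ 0.0006 -0.0113 -0.0022] norm mm 6.9 drot/360 [ 0.      0.     -0.0003] deg [ 0.02  0.   -0.11]
```

```bash
python3 -m handwheel '{"gripper":[0.05,0.05,0.05,0.05],"delta_pos":[[0,-0.0083,-0.001],[0,0,0],[0,0,0],[0,0,0]],"delta_rot":[[0,0,0],[0,0,0],[0,0,0],[0,0,0]]}' 45
python3 place.py
python3 -m handwheel '{"gripper":[0.05,0.05,0.05,0.05],"delta_pos":[[0,-0.0033,-0.0004],[0,0,0],[0,0,0],[0,0,0]],"delta_rot":[[0,0,0],[0,0,0],[0,0,0],[0,0,0]]}' 45
python3 place.py
```

```text
t: 27.55
ee_pos: [0.5868, -0.0027, 0.075]
eef_rot: [173.0, -0.0, -14.3]
wrist_force: [0.3, 0.9, -2.2]
grip_width: 0.0158
finger_force: 45.0
lid in box [ 5.7  0.3 82.8] theta 7.02 yaw -0.15 F [ 1.  -0.1 -2.2] corner z 69.2
t: 27.88
ee_pos: [0.5873, -0.0007, 0.075]
eef_rot: [173.0, -0.0, -14.3]
wrist_force: [0.0, 0.5, -2.1]
grip_width: 0.0156
finger_force: 45.0
lid in box [ 7.7  0.3 82.8] theta 7.02 yaw -0.15 F [ 0.5  0.1 -2.1] corner z 69.2
```

```bash
python3 -m handwheel '{"gripper":[0.05,0.05,0.05],"delta_pos":[[0,-0.002,-0.0002],[0,0,0],[0,0,0]],"delta_rot":[[0,0,0],[0,0,0],[0,0,0]]}' 45
python3 place.py
python3 -m handwheel '{"gripper":[0.05,0.05,0.05],"delta_pos":[[0,-0.002,-0.0002],[0,0,0],[0,0,0]],"delta_rot":[[0,0,0],[0,0,0],[0,0,0]]}' 45
python3 place.py
```

```text
t: 28.13
ee_pos: [0.5876, 0.0005, 0.075]
eef_rot: [173.0, -0.0, -14.3]
wrist_force: [0.3, 0.5, -2.2]
grip_width: 0.016
finger_force: 45.0
lid in box [ 9.   0.3 82.7] theta 7.02 yaw -0.15 F [ 0.6 -0.2 -2.2] corner z 69.2
t: 28.38
ee_pos: [0.5878, 0.0007, 0.0752]
eef_rot: [172.9, -0.0, -14.3]
wrist_force: [-1.7, -8.1, -0.5]
grip_width: 0.016
finger_force: 45.0
lid in box [ 9.2  0.2 82.9] theta 7.1 yaw -0.13 F [-8.3 -0.3 -0.5] corner z 69.2
```

```bash
python3 -m handwheel '{"gripper":[0.05,0.05,0.05],"delta_pos":[[0,0.0048,0.0006],[0,0,0],[0,0,0]],"delta_rot":[[0,0,0],[0,0,0],[0,0,0]]}' 45
python3 place.py 7.3 77 4
```

```text
t: 28.63
ee_pos: [0.5871, -0.0012, 0.0749]
eef_rot: [173.0, -0.0, -14.3]
wrist_force: [-0.0, -0.3, -2.1]
grip_width: 0.0157
finger_force: 45.0
lid in box [ 7.2  0.3 82.7] theta 7.0 yaw -0.17 F [-0.3 -0.1 -2.1] corner z 69.1
dpos/0.6 [ 0.0005 -0.0019  0.0093] norm mm 5.7 drot/360 [ 0.0083  0.     -0.0005] deg [ 3.    0.   -0.17]
```

```bash
python3 -m handwheel '{"gripper":[0.05,0.05,0.05,0.05,0.05],"delta_pos":[[0,-0.001,0.003],[0,-0.001,0.003],[0,0,0.003],[0,0,0],[0,0,0]],"delta_rot":[[0.0028,0,-0.0004],[0.0028,0,0],[0.0028,0,0],[0,0,0],[0,0,0]]}' 45
python3 place.py 7.4 69.5 0
```

```text
t: 29.05
ee_pos: [0.5872, -0.0009, 0.0693]
eef_rot: [176.0, 0.0, -14.2]
wrist_force: [-1.0, 0.9, -1.3]
grip_width: 0.0159
finger_force: 45.0
lid in box [ 7.1  0.3 77.1] theta 3.98 yaw -0.05 F [ 0.6  1.1 -1.3] corner z 69.3
dpos/0.6 [ 0.0005 -0.0023  0.0124] norm mm 7.6 drot/360 [ 0.0111  0.0001 -0.0001] deg [ 3.98  0.02 -0.05]
```

```bash
python3 -m handwheel '{"gripper":[0.05,0.05,0.05,0.05,0.05,0.05],"delta_pos":[[0,-0.0008,0.004],[0,-0.0008,0.004],[0,-0.0007,0.004],[0,0,0],[0,0,0],[0,0,0]],"delta_rot":[[0.0037,0,0],[0.0037,0,0],[0.0037,0,0],[0,0,0],[0,0,0],[0,0,0]]}' 45
python3 place.py -3 69.3 0
```

```text
t: 29.55
ee_pos: [0.5877, 0.0005, 0.0624]
eef_rot: [180.0, -0.0, -14.2]
wrist_force: [0.5, 1.3, -1.6]
grip_width: 0.0156
finger_force: 45.0
lid in box [ 8.   0.2 70.1] theta 0.04 yaw -0.0 F [ 1.4 -0.2 -1.6] corner z 70.0
dpos/0.6 [0.0003 0.0183 0.0013] norm mm 11.0 drot/360 [ 0.0001 -0.     -0.    ] deg [ 0.04 -0.01 -0.  ]
```

```bash
python3 -m handwheel '{"gripper":[0.05,0.05,0.05,0.05,0.05,0.05],"delta_pos":[[0,0.008,0.0],[0,0.008,0.0],[0,0.008,0],[0,0,0],[0,0,0],[0,0,0]],"delta_rot":[[0,0,0],[0,0,0],[0,0,0],[0,0,0],[0,0,0],[0,0,0]]}' 45
python3 place.py -8 69.5 0
python3 -m handwheel '{"gripper":[0.05,0.05,0.05],"delta_pos":[[0,0.002,0.0015],[0,0,0],[0,0,0]],"delta_rot":[[0,0,0],[0,0,0],[0,0,0]]}' 45
python3 place.py
```

```text
t: 30.05
ee_pos: [0.5841, -0.0136, 0.0622]
eef_rot: [-180.0, 0.0, -14.2]
wrist_force: [0.1, -0.1, -1.3]
grip_width: 0.0154
finger_force: 45.0
lid in box [-6.5  0.2 69.9] theta -0.0 yaw -0.02 F [-0.1 -0.1 -1.3] corner z 69.9
dpos/0.6 [0.0004 0.0025 0.0007] norm mm 1.6 drot/360 [-0.      0.     -0.0001] deg [-0.    0.   -0.02]
t: 30.3
ee_pos: [0.5837, -0.0146, 0.0612]
eef_rot: [-180.0, 0.0, -14.2]
wrist_force: [0.3, 0.3, -2.4]
grip_width: 0.0155
finger_force: 45.0
lid in box [-7.6  0.4 68.9] theta -0.0 yaw -0.0 F [ 0.4 -0.2 -2.4] corner z 68.9
```

```bash
python3 -m handwheel '{"gripper":[0.05,0.05,0.05],"delta_pos":[[0,0.002,0],[0,0,0],[0,0,0]],"delta_rot":[[0,0,0],[0,0,0],[0,0,0]]}' 45
python3 place.py
python3 -m handwheel '{"gripper":[0.05,0.05,0.05],"delta_pos":[[0,0.0015,0.001],[0,0,0],[0,0,0]],"delta_rot":[[0,0,0],[0,0,0],[0,0,0]]}' 45
python3 place.py
```

```text
t: 30.55
ee_pos: [0.5835, -0.0158, 0.0613]
eef_rot: [-180.0, -0.0, -14.2]
wrist_force: [1.0, 0.3, -1.4]
grip_width: 0.0158
finger_force: 45.0
lid in box [-8.7  0.2 69. ] theta -0.01 yaw -0.01 F [ 0.5 -0.9 -1.4] corner z 69.1
t: 30.8
ee_pos: [0.5836, -0.0158, 0.0609]
eef_rot: [-179.9, -0.0, -14.2]
wrist_force: [2.1, 6.9, -1.1]
grip_width: 0.0155
finger_force: 45.0
lid in box [-8.8  0.2 68.6] theta -0.07 yaw -0.02 F [ 7.2 -0.3 -1.1] corner z 68.7
```

```bash
python3 -m handwheel '{"gripper":[0.05,0.05,0.05],"delta_pos":[[0,-0.0015,0.001],[0,0,0],[0,0,0]],"delta_rot":[[0,0,0],[0,0,0],[0,0,0]]}' 45
python3 place.py
python3 -m handwheel '{"gripper":[0.45,0.45,0.45,0.45,0.45,0.45],"delta_pos":[[0,0,0],[0,0,0],[0,0,0],[0,0,0],[0,0,0],[0,0,0]],"delta_rot":[[0,0,0],[0,0,0],[0,0,0],[0,0,0],[0,0,0],[0,0,0]]}' 45
python3 -m handwheel '{"gripper":[0.45,0.45,0.45,0.45,0.45,0.45,0.45],"delta_pos":[[0,0,-0.03],[0,0,-0.06],[0,0,-0.06],[0,0,-0.06],[0,0,-0.06],[0,0,0],[0,0,0]],"delta_rot":[[0,0,0],[0,0,0],[0,0,0],[0,0,0],[0,0,0],[0,0,0],[0,0,0]]}' 45
python3 - <<'E'
from h import *
im=env.get_image("wrist")[:,:,::-1]; sd=env.get_image("side")[:,:,::-1]
a=cv2.resize(im[:250],None,fx=1.17,fy=1.17); b=cv2.resize(sd[130:260,190:390],(600,300),interpolation=2)
m=np.zeros((600,600,3),np.uint8); m[:a.shape[0],:a.shape[1]]=a[:300,:600]; m[300:]=b; cv2.imwrite("pics/end.png",m)
E
```

```text
t: 31.05
ee_pos: [0.5836, -0.0157, 0.0602]
eef_rot: [-180.0, -0.0, -14.2]
wrist_force: [0.8, 1.8, 0.2]
grip_width: 0.0162
finger_force: 45.0
lid in box [-8.7  0.2 67.9] theta -0.01 yaw 0.0 F [ 2.  -0.4  0.2] corner z 67.9
t: 31.55
ee_pos: [0.5835, -0.0159, 0.0601]
eef_rot: [-180.0, 0.0, -14.2]
wrist_force: [0.9, -0.7, 0.2]
grip_width: 0.042
finger_force: 0.0
t: 32.13
ee_pos: [0.584, -0.0159, 0.224]
eef_rot: [-180.0, -0.2, -14.2]
wrist_force: [-1.5, -0.8, -0.6]
grip_width: 0.0427
finger_force: 0.0
```

View pics/end.png

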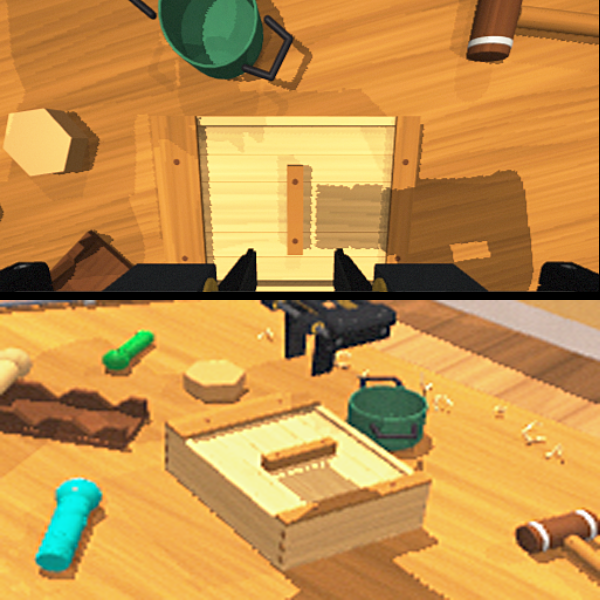

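The picture shows the lid lying flat under both boards with its bar upright at (296,210). The blank doll, pot, block and mallet are where they were, so I'm handing in.

```bash
python3 -c "
from plant import env
print(env.job_done())"
```

```text
the job is handed in; nothing more can be done
None
```

The job is handed in: both painted dolls lie in the cradles with heads towards the wide board, and the lid lies flat and home under both boards, let go at about 32 s of the 72 s allowed; the judge returned no verdict.

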